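# Pile the last base plate and book it in with the stand-held scanner

## Task

Set the single loose aluminium plate down (do not drop it) on top of the pile of plates of its own length, squarely, with the edges of the whole pile flush, and let go of it. Then book it in: squeeze the trigger of the scanner clamped in the bench stand fully home, keep it there for about half a second, and let it spring back out. Leave both piles and the capacitors standing where they are.

Things in the scene. Friction and masses are not known exactly. Their poses are not given: they have to be found in the camera images.
- loose_plate: flat aluminium plate, 120 long (its x) x 60 wide (its y) x 12 mm thick (its z), a small dark screw spot in each corner; origin at the centre of its underside; it starts alone, flat on the bench
- long_upper: flat aluminium plate, 120 long (its x) x 60 wide (its y) x 12 mm thick (its z), a small dark screw spot in each corner; origin at the centre of its underside; the upper one of the pile of two long plates
- long_lower: flat aluminium plate, 120 long (its x) x 60 wide (its y) x 12 mm thick (its z), a small dark screw spot in each corner; origin at the centre of its underside; the lower one of that pile, lying on a fixed black rubber pad 150 x 84 x 6 mm
- short_upper: flat aluminium plate, 80 long (its x) x 60 wide (its y) x 12 mm thick (its z), a small dark screw spot in each corner; origin at the centre of its underside; the upper one of the other pile, of two shorter plates; a bystander
- short_lower: flat aluminium plate, 80 long (its x) x 60 wide (its y) x 12 mm thick (its z), a small dark screw spot in each corner; origin at the centre of its underside; the lower one of the shorter pile, on a rubber pad like the other; a bystander
- capacitor0: black upright round capacitor, 65 mm diameter, 115 mm high (121 with its two terminals); origin at the centre of its underside; a bystander, loose
- capacitor1: black upright round capacitor, 65 mm diameter, 115 mm high (121 with its two terminals); origin at the centre of its underside; a bystander, loose
- capacitor2: black upright round capacitor, 65 mm diameter, 115 mm high (121 with its two terminals); origin at the centre of its underside; a bystander, loose
- stand: fixed scanner stand, origin on the bench. Base 200 (x) x 150 (y) x 12 mm, centred at x = 35 mm. The scanner head (60 x 56 mm, at x = 50, 73 to 170 mm high) looks down at a striped card. Behind it, at x = 122, a 20 mm post carries a white lamp (x 82 to 142 mm, 130 mm wide, 284 to 306 mm high). The grip leaves the head upwards and leans towards the stand's -x, roughly towards the robot
- grip: fixed scanner grip, a bar 34 mm deep (its x) and 30 mm wide (its y); origin on its axis at the head (stand's x = 40, z = 150 mm). Its z runs up along the grip, 30 degrees from vertical; its x points out of its back, the trigger is on its -x face. A black butt (x -21 to +15, 36 mm wide) ends it at z = 96 to 112 mm
- squeeze (a point): point to put between the finger pads, at x = -7, z = 65 mm of the grip's frame, fingers pointing along the grip's -z and closing along its x. There grip and trigger together are 54 mm deep at rest (x -37 to +17 mm), 44 mm when squeezed; axes as the grip's
- trigger (a joint): black trigger blade, 52 x 20 x 9 mm, on the -x face of the grip, hinged at its lower end (grip's x = -22, z = 30 mm, axis y), free end leaning out to x = -39, z = 81 mm; 0 = out, at rest, 0.24 rad = fully home against the grip; a spring pushes it out (about 8 N at mid-blade when home)
Not all that is in view belongs to the job. What is shaped like the loose_plate but red is not meant.

How it is judged:
By the outcome, as a careful person would: the job done as asked, in the order asked, and still so for the second after the job is handed in, with the robot touching nothing.
It also fails if it takes over 58 s, if anything falls off the work surface, if the arm or the gripper's body presses on something with over 40 N, if the wrist force passes 120 N, or if a joint passes its speed limit or range.

## Robot

A 7-joint arm with a two-finger parallel gripper is mounted at the origin on the work surface. World frame = base frame: x ahead of the robot, y to its left, z up, the work surface at z = 0. Lengths are in m, angles in rad, forces in N, time in s.
With the tool pointing down it reaches from about 0.425 to 0.925 m from the base axis. Payload 6.8 kg.
Tool frame: the origin (TCP) lies at the very end of the fingers, on their centre line; the grasp point (between the pads) lies hold_point_z behind it (hold_point_z is the distance from the TCP to the grasp point, in m); z points along the fingers, y is the line along which they close (so a half turn about z gives the same grasp; the last joint's range is limited). The gripper opens to 88 mm and grips with 3 to 60 N. Pads are 20 mm wide; open, the fingers measure 115 mm over their backs; the gripper's body (75 mm by 178 mm) begins 61 mm behind the grasp point.
Start: joints at [-1.347, 0.477, 0.022, 1.555, -0.011, 1.109, -0.083], TCP at [0.22, 0.638, 0.223] pointing down, gripper open.
Joint ranges: [-2.96, 2.96], [-0.34, 2.1], [-1.41, 1.46], [0.24, 2.44], [-1.37, 4.51], [0.17, 1.92], [-2.96, 2.96]. Speed limits (rad/s): [2.39, 2.39, 3.14, 3.14, 3.14, 3.14, 3.14].

## Interface

Orientations are given as a unit quaternion [x, y, z, w].
In Python, from workcell import get_state, snapshot, sign_off, hold_point_z gives the robot as it stands.
- The arm moves only by the tool send_rows, never from a script. Its argument "increments" is a list of rows, each a list of 7 numbers: the shift along the tool's x, y, z in mm, then the turn, a rotation vector about the tool's x, y, z in rad, then the opening, from 0 (shut) to 1 (fully open). A call has 1 to 8 rows; each row is the pose to reach, as a shift and turn from the pose commanded when the call began, along the tool's axes at that moment; what a row does not reach only later rows make up. A row lasts 1/8 s, in which the tool goes at most 62.5 mm and 10.7 degrees, less where a joint would pass 70% of its speed; a pose out of reach is approached as far as the arm can. A call with a gripper value outside its range is refused whole. The fingers move at their own pace and stop on an object; the grip force is fixed at half the most. Time passes only in rows, so rows that repeat a pose let the fingers close. It gives the time, the measured TCP pose, the force, the opening and the grip force at its end, in the units of the state.
- get_state(): the state, without advancing time (a new reading comes with each control period).
- snapshot(name): name is "scene" or "top" or "wrist"; returns a dict with "color" (420x560x3 uint8, blue, green, red), "z_map" (420x560 float32, m along the optical axis (not along the pixel's ray), 0 where there is no reading), "camera_matrix" (3x3 intrinsics, pixels), "rvec" (rotation vector, rad) and "tvec" (3), from world to camera coordinates, as OpenCV has them; the wrist camera has in their place "T_tool_cam" (4x4, takes a point from camera to tool coordinates, whose origin is the TCP and whose axes are the flange's). Camera axes: x right, y down, z forward; pixel columns grow to the right and rows downward; lengths in m; the calibration is good to about 2 mm. A picture is of the moment at which its call begins: read the wrist's pose just before it.
- sign_off(): hands the job in; it is judged then, once.
The state is a dict: "t": time; "qpos": joint angles; "dq": joint speeds; "joint_efforts": joint torques, N m; "ee_pos": TCP position; "tool_rot": TCP orientation; "contact_force": force on the tool from outside, world axes, zero at the start; "moment": the same for the moment, N m; "gripper_width": opening from 0.0 (shut) to 1.0 (fully open); "grip_force": force on a finger pad.
Only numpy, scipy, OpenCV 4.12 (cv2) and the standard library are available. Lean on these libraries where they do the work, as an engineer would, in place of code of your own. Each camera call takes 0.05 s, during which the arm holds its last target. There are 200 camera calls.

## Working session

There is one attempt and no reset: what is moved stays moved. The work goes in short steps, Python scripts to look and compute and a tool call to move; the robot and the scene stay as the last step left them, time stands still between calls to the robot, and variables do not carry over. Pictures are saved under pics/ and viewed, at most 10 in all, crops included, and the job is handed in when it is done.

Besides the shell and the picture viewer there is one more tool, called after "Call:" as name([rows], argument=value, ...), one row to a line, values as JSON. send_rows: Moves the arm, as the interface text tells. Its arguments: {"type":"object","properties":{"increments":{"type":"array"}},"required":["increments"]}

```bash
mkdir -p pics; ls
python3 - <<'E'
from workcell import *
import cv2,numpy as np,pickle
s=get_state();print(s,hold_point_z)
a=snapshot("scene");b=snapshot("top")
pickle.dump((a,b),open('s0.pkl','wb'))
cv2.imwrite('pics/scene0.png',a['color']);cv2.imwrite('pics/top0.png',b['color'])
for d in(a,b):
  R=cv2.Rodrigues(np.array(d['rvec']))[0];print(d['camera_matrix'],-R.T@np.array(d['tvec']).ravel(),R)
E
```

```text
pics
{'t': 0.0, 'qpos': array([-1.3471136 ,  0.47778126,  0.02233765,  1.55642302, -0.0114936 ,
        1.10926077, -0.08308451]), 'dq': array([-8.12978061e-04, -1.41267800e-04,  8.05293022e-05,  2.43860444e-03,
       -4.12023742e-04,  1.19624179e-03,  6.48278238e-04]), 'joint_efforts': array([ 5.65410064e-04, -5.82862186e+01,  1.53537836e+00, -2.72607780e+01,
       -5.42302988e-02,  1.72159699e-02,  1.45584067e-04]), 'ee_pos': array([0.21969189, 0.63763581, 0.22170631]), 'tool_rot': array([ 1.65110705e-01,  9.86274655e-01, -8.68618201e-04, -7.79112234e-05]), 'contact_force': array([0.32964439, 0.15237463, 0.32641181]), 'moment': array([ 0.00676603,  0.0733271 , -0.00603379]), 'grip_force': 0.0, 'gripper_width': 0.9982838736023677} 0.0187
[[427.72045177   0.         277.16049967]
 [  0.         427.72045177 210.78474468]
 [  0.           0.           1.        ]] [ 1.29804849 -0.12811332  0.97015834] [[ 0.22908709  0.97329205  0.01488918]
 [ 0.72611284 -0.16068056 -0.66853714]
 [-0.64828948  0.16396445 -0.7435297 ]]
[[474.10665469   0.         284.74572046]
 [  0.         474.10665469 202.90701254]
 [  0.           0.           1.        ]] [0.47650426 0.04298026 1.35248132] [[-1.60636919e-02 -9.99870969e-01 -5.26020291e-05]
 [-9.98870536e-01  1.60499720e-02 -4.47219239e-02]
 [ 4.47169977e-02 -6.65856592e-04 -9.98999473e-01]]
```

View pics/top0.png

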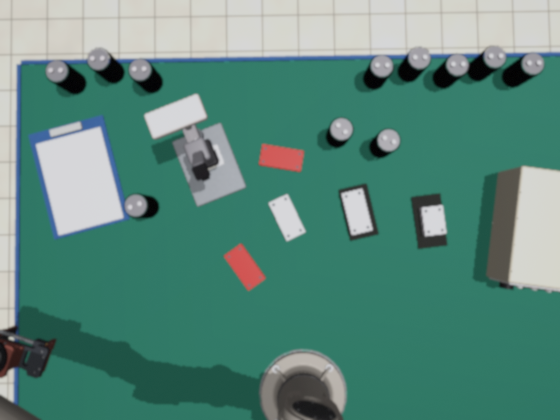

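View pics/scene0.png

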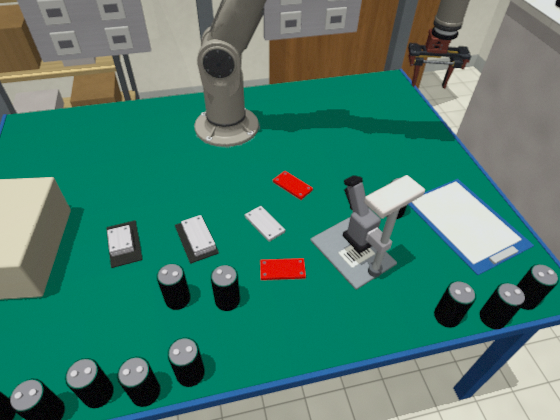

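The top view shows the loose plate at (287,218), the long pile at (358,211) and the short pile at (432,221). The stand base is at (208,164) with its lamp at (176,117), and there are red decoys at (282,157) and (245,267). The scene view agrees.

```bash
cat > h.py <<'E'
import cv2,numpy as np,pickle
from scipy.spatial.transform import Rotation as Ro
from workcell import *
def cam(d,st=None):
    "camera centre, R cam->world"
    if 'rvec' in d:
        R=cv2.Rodrigues(np.array(d['rvec']))[0]; return -R.T@np.array(d['tvec']).ravel(),R.T
    T=np.array(d['T_tool_cam']);Rt=Ro.from_quat(st['tool_rot']).as_matrix()
    return np.array(st['ee_pos'])+Rt@T[:3,3],Rt@T[:3,:3]
def onz(d,px,z,st=None):
    C,R=cam(d,st);px=np.atleast_2d(px).astype(float)
    r=np.c_[px,np.ones(len(px))]@np.linalg.inv(d['camera_matrix']).T@R.T
    return C+r*((z-C[2])/r[:,2])[:,None]
def proj(d,P,st=None):
    C,R=cam(d,st);p=(np.atleast_2d(P)-C)@R@np.array(d['camera_matrix']).T
    return p[:,:2]/p[:,2:]
def blobs(img,lo,hi,amin,amax):
    m=cv2.inRange(cv2.cvtColor(img,cv2.COLOR_BGR2HSV),lo,hi)
    m=cv2.morphologyEx(m,cv2.MORPH_CLOSE,np.ones((5,5)))
    return [c[:,0] for c in cv2.findContours(m,cv2.RETR_EXTERNAL,cv2.CHAIN_APPROX_NONE)[0] if amin<cv2.contourArea(c)<amax]
def rect(P):
    (cx,cy),(w,h),a=cv2.minAreaRect((P[:,:2]*1000).astype(np.float32))
    if w<h: w,h,a=h,w,a+90
    return np.round([cx,cy,w,h,(a+90)%180-90],1)
E
python3 - <<'E'
from h import *
a,b=pickle.load(open('s0.pkl','rb'))
for d in(b,a):
  print('cam')
  for c in blobs(d['color'],(0,0,175),(179,60,255),200,4000):
    print(c.mean(0).round(), *[rect(onz(d,c,z)) for z in(.012,.03,.306)])
# stand base: grey
b0=b['color'];print(b0[195,205],b0[190,225],a['color'][245,335])
for d,name in((b,'top'),(a,'scene')):
  for c in blobs(d['color'],(0,0,80),(179,70,175),800,8000):
    print(name,c.mean(0).round(),rect(onz(d,c,.012)))
# height from depth maps
C,R=cam(b)
for u,v in((287,218),(358,211),(432,221),(176,117),(341,130),(201,170),(230,190)):
  z=b['z_map'][v,u];p=C+R@(np.linalg.inv(b['camera_matrix'])@[u,v,1]*z);print(u,v,p.round(4))
E
python3 - <<'E'
import cv2
b=cv2.imread('pics/top0.png')[80:220,130:260]
cv2.imwrite('pics/crop1.png',cv2.resize(b,None,fx=4,fy=4,interpolation=2))
E
```

```text
cam
[  8. 385.] [4.150e+01 8.244e+02 8.240e+01 3.620e+01 5.000e-01] [4.740e+01 8.139e+02 8.130e+01 3.570e+01 5.000e-01] [1.369e+02 6.530e+02 6.430e+01 2.820e+01 5.000e-01]
[314. 373.] [ 58.3 -30.1 221.8  95.7  61.2] [ 63.9 -29.1 218.8  94.4  61.2] [150.  -14.1 173.2  74.7  61.2]
[434. 220.] [ 481.3 -377.8   80.4   61.3    6.4] [ 481.3 -372.2   79.4   60.5    6.4] [ 480.3 -285.5   62.8   47.8    6.4]
[287. 217.] [496.6  37.6 120.5  60.3  24.7] [496.3  37.7 118.9  59.5  24.7] [492.2  38.8  94.1  47.1  24.7]
[357. 211.] [ 509.4 -160.4  120.6   59.8   12.8] [ 508.9 -157.6  119.    59.    12.8] [ 502.2 -115.8   94.2   46.7   12.8]
[389. 140.] [ 712.4 -256.2   48.9   48.4   -1.4] [ 709.3 -252.2   48.2   47.8   -1.4] [ 660.7 -190.6   38.2   37.8   -1.4]
[220. 168.] [651.5 252.6 186.1 133.2  20.2] [649.2 249.8 183.6 131.4  20.2] [613.1 206.7 145.3 104.   20.2]
[341. 128.] [ 746.2 -123.1   48.9   48.5   -1.2] [ 742.6 -120.8   48.2   47.8   -1.2] [687.  -86.6  38.2  37.8  -1.2]
[175. 116.] [791.1 351.6 163.9  74.6 -68.9] [786.9 347.5 161.7  73.6 -68.9] [722.1 283.9 127.9  58.2 -68.9]
cam
[355.
[... 1366 characters left out ...]
70 167 158]
top [302. 391.] [ 31.7   0.8 242.  191.7  89.1]
top [286. 217.] [496.7  37.8 125.1  65.7  25.6]
top [357. 211.] [ 509.2 -160.8  129.6   68.8   12.8]
top [517. 230.] [ 457.2 -639.8  351.   208.3   -6.6]
top [195. 145.] [690.7 297.4 307.3 200.4  21. ]
scene [370. 227.] [568.3 345.9 458.8 235.7 -47.4]
scene [ 37. 247.] [ 388.3 -596.9  443.8  134.9   -9. ]
scene [34. 96.] [-349.7 -699.1  284.4  279.2    7.4]
scene [438.  78.] [-121.1  907.7  418.   161.7  -26.5]
287 218 [0.4937 0.0364 0.0162]
358 211 [ 0.5099 -0.1626  0.0256]
432 221 [ 0.4786 -0.3679  0.0288]
176 117 [0.7188 0.2815 0.3058]
341 130 [ 0.7216 -0.109   0.1145]
201 170 [0.6065 0.2374 0.2453]
230 190 [0.5751 0.1958 0.0192]
```

View pics/crop1.png

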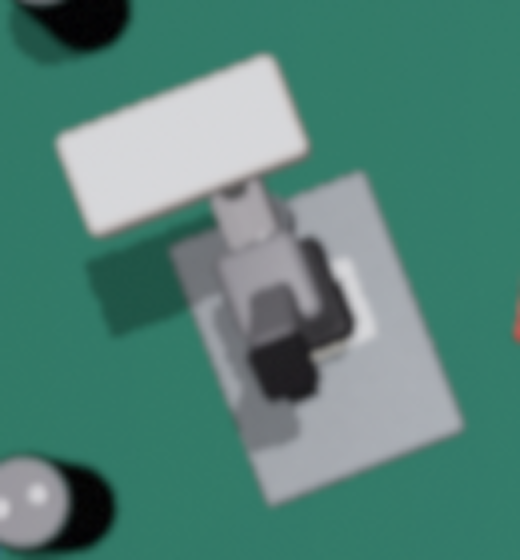

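The crop shows the base, the lamp at about (180,145) and the butt pointing down-left, towards the robot. That puts the stand's x at a yaw of about 21°. Next I'll move above the loose plate.

```bash
cat >> h.py <<'E'
def down(ydeg):
    "tool z down, tool y at azimuth ydeg"
    a=np.radians(ydeg);y=np.array([np.cos(a),np.sin(a),0]);z=np.array([0,0,-1.])
    return Ro.from_matrix(np.c_[np.cross(y,z),y,z])
def inc(p,R):
    s=get_state();R0=Ro.from_quat(s['tool_rot'])
    print('t',round(s['t'],2),'inc',(R0.inv().apply(np.array(p)-s['ee_pos'])*1000).round(1),(R0.inv()*R).as_rotvec().round(4),
      'F',s['contact_force'].round(1),'w',round(s['gripper_width']*88,1),'pos',s['ee_pos'].round(4))
E
python3 -c "
from h import *
inc([.496,.037,.22],down(-65.5))"
```

```text
t 0.1 inc [-456.9 -478.     2.6] [-6.0000e-04  1.9000e-03  2.3823e+00] F [-0.3  0.5 -0.2] w 88.1 pos [0.2197 0.6377 0.2218]
```

Call:
send_rows([
  [-457, -478, 0, 0, 0, 2.382, 1],
  [-457, -478, 0, 0, 0, 2.382, 1],
  [-457, -478, 0, 0, 0, 2.382, 1],
  [-457, -478, 0, 0, 0, 2.382, 1],
  [-457, -478, 0, 0, 0, 2.382, 1],
  [-457, -478, 0, 0, 0, 2.382, 1],
  [-457, -478, 0, 0, 0, 2.382, 1],
  [-457, -478, 0, 0, 0, 2.382, 1],
])

```text
t: 1.1
ee_pos: [0.4292, 0.182, 0.2227]
tool_rot: [0.795, 0.607, 0.0, -0.0]
contact_force: [0.1, -0.0, -0.4]
gripper_width: 0.998
grip_force: 0.0
```

```bash
python3 -c "
from h import *
inc([.496,.037,.22],down(-65.5))"
```

```text
t 1.1 inc [-122.3  102.7    2.6] [-3.000e-04 -4.000e-04  8.763e-01] F [ 0.1 -0.  -0.4] w 87.8 pos [0.4292 0.182  0.2227]
```

Call:
send_rows([
  [-122, 103, 0, 0, 0, 0.876, 1],
  [-122, 103, 0, 0, 0, 0.876, 1],
  [-122, 103, 0, 0, 0, 0.876, 1],
  [-122, 103, 0, 0, 0, 0.876, 1],
  [-122, 103, 0, 0, 0, 0.876, 1],
  [-122, 103, 0, 0, 0, 0.876, 1],
  [-122, 103, 0, 0, 0, 0.876, 1],
])

```text
t: 1.98
ee_pos: [0.4967, 0.0397, 0.2226]
tool_rot: [0.976, 0.217, -0.0, -0.0]
contact_force: [0.1, 0.3, 0.4]
gripper_width: 0.997
grip_force: 0.0
```

```bash
python3 -c "
from h import *
inc([.496,.037,.22],down(-65.5))
s=get_state();w=snapshot('wrist');pickle.dump((s,w),open('w1.pkl','wb'))
cv2.imwrite('pics/w1.png',w['color']);print(w['T_tool_cam'],w['camera_matrix'],proj(w,[[.496,.037,.012],[.509,-.158,.03]],s))
for c in blobs(w['color'],(0,0,150),(179,60,255),1500,90000): print(c.mean(0).round(),rect(onz(w,c,.012,s)),rect(onz(w,c,.03,s)))
"
```

```text
t 1.98 inc [-1.8  2.1  2.6] [-0.0001  0.0002  0.0091] F [0.1 0.3 0.4] w 87.8 pos [0.4967 0.0397 0.2226]
[[ 4.25170694e-04 -9.55505851e-01 -2.94971841e-01  8.14187721e-02]
 [ 9.99999844e-01  2.99536306e-04  4.71102374e-04 -6.09480699e-04]
 [-3.61786300e-04 -2.94971995e-01  9.55505830e-01 -1.61952838e-01]
 [ 0.00000000e+00  0.00000000e+00  0.00000000e+00  1.00000000e+00]] [[376.8233303    0.         273.4788892 ]
 [  0.         376.8233303  201.28855963]
 [  0.           0.           1.        ]] [[276.06435417 171.13605169]
 [454.7236126  242.94519975]]
[456. 239.] [ 504.6 -169.3  126.    62.7   12.7] [ 507.8 -157.5  119.9   59.7   12.7]
[275. 168.] [495.1  37.6 119.8  59.6  24.7] [498.7  39.4 114.   56.8  24.7]
[123.  13.] [565.6 223.8 147.4  26.1 -65. ] [565.9 216.6 140.3  24.9 -65. ]
```

View pics/w1.png

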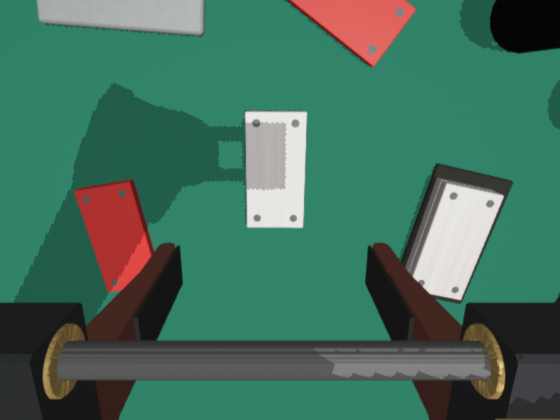

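The wrist view shows the loose plate at (275,168) and the long pile at (456,239). I'll look at the pile from the same relative pose, so the camera bias cancels, and then grasp.

```bash
python3 -c "
from h import *
inc([.508,-.158,.2406],down(-77.3))"
```

```text
t 2.02 inc [-73.2 183.9 -18. ] [-1.000e-04  2.000e-04  2.145e-01] F [-0.   0.3 -1.3] w 88.1 pos [0.4967 0.0397 0.2226]
```

Call:
send_rows([
  [-73, 184, -18, 0, 0, 0.2145, 1],
  [-73, 184, -18, 0, 0, 0.2145, 1],
  [-73, 184, -18, 0, 0, 0.2145, 1],
  [-73, 184, -18, 0, 0, 0.2145, 1],
  [-73, 184, -18, 0, 0, 0.2145, 1],
  [-73, 184, -18, 0, 0, 0.2145, 1],
])

```text
t: 2.78
ee_pos: [0.5081, -0.1561, 0.2402]
tool_rot: [0.994, 0.111, -0.0, -0.001]
contact_force: [0.8, 0.6, -0.4]
gripper_width: 0.998
grip_force: 0.0
```

```bash
cat > look.py <<'E'
from h import *
import sys
s=get_state();w=snapshot('wrist');n=sys.argv[1];pickle.dump((s,w),open(n+'.pkl','wb'))
cv2.imwrite('pics/%s.png'%n,w['color'])
for c in blobs(w['color'],(0,0,150),(179,60,255),1500,90000): print(c.mean(0).round(),*[rect(onz(w,c,z,s)) for z in(.012,.03,.042)])
E
python3 look.py w2; python3 -c "
from h import *
inc([.4951,.0376,.1],down(-65.3))"
```

```text
[466. 236.] [ 475.6 -383.    86.    62.9    5.8] [ 480.8 -371.7   82.1   60.     5.8] [ 484.2 -364.2   79.4   58.     5.8]
[276. 166.] [ 504.4 -159.   124.8   62.1   12.9] [ 508.2 -158.1  119.    59.2   12.9] [ 510.7 -157.4  115.2   57.3   12.9]
[ 87. 133.] [495.3  37.4 119.2  60.1  24.6] [499.5  29.3 113.7  57.3  24.6] [502.4  23.9 110.   55.4  24.6]
t 2.83 inc [  30.1 -191.5  140.4] [-0.001   0.0004 -0.2083] F [-0.2  0.2 -0.8] w 88.0 pos [ 0.5081 -0.156   0.2403]
```

View pics/w2.png

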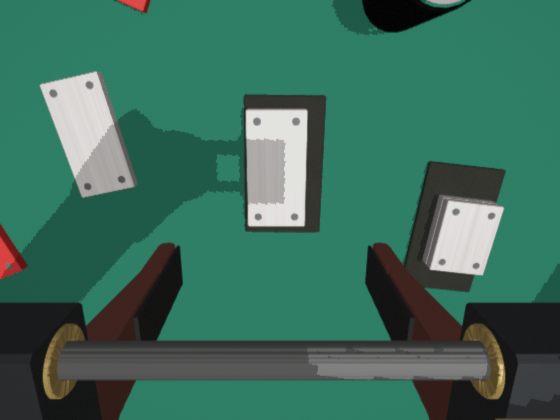

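The second wrist view shows the pile at (276,166) on its pad, flush, with the short pile at (466,236). I'm going to the plate.

Call:
send_rows([
  [30, -191.5, 50, 0, 0, -0.208, 1],
  [30, -191.5, 90, 0, 0, -0.208, 1],
  [30, -191.5, 140, 0, 0, -0.208, 1],
  [30, -191.5, 190, 0, 0, -0.208, 1],
  [30, -191.5, 200, 0, 0, -0.208, 1],
  [30, -191.5, 200, 0, 0, -0.208, 1],
  [30, -191.5, 200, 0, 0, -0.208, 1],
])

```text
t: 3.7
ee_pos: [0.4964, 0.0352, 0.042]
tool_rot: [0.977, 0.212, 0.001, 0.0]
contact_force: [-0.2, -1.5, 0.9]
gripper_width: 1.002
grip_force: 0.0
```

```bash
python3 -c "
from h import *
inc([.4952,.0375,.004],down(-65.35))"
```

```text
t 3.7 inc [-0.2 -2.7 38. ] [ 0.0006 -0.0014 -0.0025] F [-0.2 -1.5  0.9] w 88.2 pos [0.4964 0.0352 0.042 ]
```

Call:
send_rows([
  [0, -1, 15, 0, 0, 0, 1],
  [0, -1, 30, 0, 0, 0, 1],
  [0, -1, 30, 0, 0, 0, 1],
  [0, -1, 30, 0, 0, 0, 1],
])

```text
t: 4.2
ee_pos: [0.4952, 0.0359, 0.0107]
tool_rot: [0.977, 0.212, -0.0, 0.0]
contact_force: [-0.3, 0.4, 1.0]
gripper_width: 1.002
grip_force: 0.0
```

```bash
python3 -c "
from h import *
inc([.4952,.0375,.004],down(-65.35))"
```

```text
t 4.2 inc [ 0.7 -1.4  6.7] [-0.      0.0001 -0.0035] F [-0.3  0.4  1. ] w 88.2 pos [0.4952 0.0359 0.0107]
```

Call:
send_rows([
  [0.7, -1.4, 7, 0, 0, -0.003, 1],
  [0.7, -1.4, 7, 0, 0, -0.003, 0.75],
  [0.7, -1.4, 7, 0, 0, -0.003, 0.6],
  [0.7, -1.4, 7, 0, 0, -0.003, 0.6],
  [0.7, -1.4, 7, 0, 0, -0.003, 0.5],
  [0.7, -1.4, 7, 0, 0, -0.003, 0.5],
  [0.7, -1.4, 7, 0, 0, -0.003, 0.5],
])

```text
t: 5.08
ee_pos: [0.4953, 0.0377, 0.0037]
tool_rot: [0.977, 0.213, 0.0, 0.0]
contact_force: [-0.7, -0.2, 1.2]
gripper_width: 0.68
grip_force: 30.0
```

```bash
python3 -c "
from h import *
inc([.4952,.0375,.1],down(-65.35))"
```

```text
t 5.08 inc [ -0.2   0.2 -96.3] [ 0.0001 -0.0002 -0.0001] F [-0.7 -0.2  1.2] w 59.8 pos [0.4953 0.0377 0.0037]
```

Call:
send_rows([
  [0, 0, -10, 0, 0, 0, 0.5],
  [0, 0, -40, 0, 0, 0, 0.5],
  [0, 0, -80, 0, 0, 0, 0.5],
  [0, 0, -96, 0, 0, 0, 0.5],
  [0, 0, -96, 0, 0, 0, 0.5],
])

```text
t: 5.7
ee_pos: [0.4956, 0.0382, 0.1003]
tool_rot: [0.977, 0.214, 0.001, -0.0]
contact_force: [-1.0, 0.1, -2.8]
gripper_width: 0.681
grip_force: 30.0
```

```bash
python3 look.py w3; python3 -c "
from h import *
inc([.5082,-.1581,.1],down(-77.1))"
```

```text
[536. 280.] [ 516.  -160.   102.7   48.    37.2] [ 519.8 -143.3   95.3   44.5   37.2] [ 522.3 -132.1   90.4   42.2   37.2]
[273. 238.] [466.1  25.3 154.1  96.4  24.7] [473.5  28.7 143.   89.4  24.7] [478.4  31.  135.6  84.8  24.7]
t 5.75 inc [-69.9 183.9  -0.8] [-0.0005 -0.      0.2057] F [-0.2  0.2 -2.4] w 59.9 pos [0.4949 0.0382 0.0993]
```

View pics/w3.png

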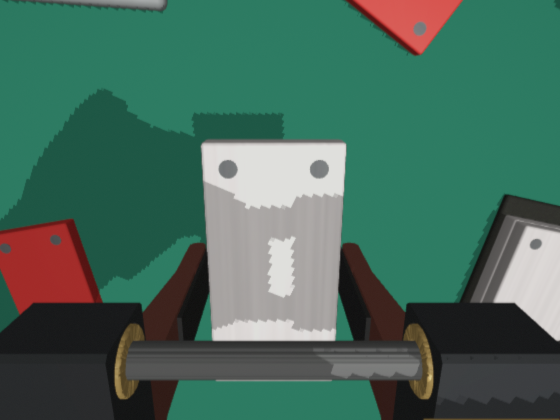

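The plate is held squarely, with its far edge at row 142. I'll measure its offset in the tool frame.

```bash
python3 -c "
from h import *
s,w=pickle.load(open('w3.pkl','rb'))
P=onz(w,[[205,142],[345,143],[275,142]],s['ee_pos'][2]+.0083,s)
print((Ro.from_quat(s['tool_rot']).inv().apply(P-s['ee_pos'])*1000).round(1))
s,w=pickle.load(open('w2.pkl','rb'))
for c in blobs(w['color'],(0,0,150),(179,60,255),1500,90000):
  T=(Ro.from_quat(s['tool_rot']).inv().apply(onz(w,c,.03,s)-s['ee_pos'])*1000)
  if abs(T[:,1].mean())<50: print(T.min(0),T.max(0))
"
```

```text
[[ 59.2 -28.4  -8.2]
 [ 58.8  28.6  -8.2]
 [ 59.2   0.1  -8.2]]
[-59.76997829 -27.48786975 210.1674423 ] [ 59.24303063  31.82129995 210.28911467]
```

Call:
send_rows([
  [-70, 184, -1, 0, 0, 0.2057, 0.5],
  [-70, 184, -1, 0, 0, 0.2057, 0.5],
  [-70, 184, -1, 0, 0, 0.2057, 0.5],
  [-70, 184, -1, 0, 0, 0.2057, 0.5],
  [-70, 184, -1, 0, 0, 0.2057, 0.5],
  [-70, 184, -1, 0, 0, 0.2057, 0.5],
  [-70, 184, -1, 0, 0, 0.2057, 0.5],
])

```text
t: 6.62
ee_pos: [0.5084, -0.1567, 0.1002]
tool_rot: [0.994, 0.114, -0.0, -0.0]
contact_force: [0.4, -0.5, -2.6]
gripper_width: 0.68
grip_force: 30.0
```

```bash
python3 -c "
from h import *
inc([.5082,-.1581,.04],down(-77.1))"
```

```text
t 6.62 inc [-0.5  1.4 60.2] [-0.001   0.0006  0.0024] F [ 0.4 -0.5 -2.6] w 59.8 pos [ 0.5084 -0.1567  0.1002]
```

Call:
send_rows([
  [-0.5, 1, 20, 0, 0, 0.002, 0.5],
  [-0.5, 1, 45, 0, 0, 0.002, 0.5],
  [-0.5, 1, 60, 0, 0, 0.002, 0.5],
  [-0.5, 1, 60, 0, 0, 0.002, 0.5],
  [-0.5, 1, 60, 0, 0, 0.002, 0.5],
  [-0.5, 1, 60, 0, 0, 0.002, 0.5],
])

```text
t: 7.38
ee_pos: [0.5087, -0.1598, 0.0414]
tool_rot: [0.994, 0.111, 0.001, 0.0]
contact_force: [0.1, -0.3, -2.1]
gripper_width: 0.674
grip_force: 30.0
```

```bash
python3 -c "
from h import *
inc([.5082,-.1581,.0335],down(-77.1))"
```

```text
t 7.38 inc [-0.1 -1.8  7.9] [ 0.0005 -0.0014 -0.0025] F [ 0.1 -0.3 -2.1] w 59.3 pos [ 0.5087 -0.1598  0.0414]
```

Call:
send_rows([
  [0, -0.8, 5, 0, 0, 0, 0.5],
  [0, -0.8, 5, 0, 0, 0, 0.5],
  [0, -0.8, 5, 0, 0, 0, 0.5],
  [0, -0.8, 5, 0, 0, 0, 0.5],
])

```text
t: 7.88
ee_pos: [0.5079, -0.159, 0.0357]
tool_rot: [0.994, 0.111, 0.0, 0.0]
contact_force: [0.1, 0.1, -2.8]
gripper_width: 0.685
grip_force: 30.0
```

```bash
python3 -c "
from h import *
for i in range(3):
  inc([.5082,-.1581,.0335],down(-77.1));snapshot('top')"
```

```text
t 7.88 inc [ 0.5 -0.8  2.2] [ 0.     -0.0001 -0.0027] F [ 0.1  0.1 -2.8] w 60.3 pos [ 0.5079 -0.159   0.0357]
t 7.92 inc [ 0.5 -0.8  2.2] [ 0.     -0.0001 -0.0026] F [ 0.6  1.  -2.7] w 59.7 pos [ 0.5079 -0.159   0.0357]
t 7.97 inc [ 0.4 -0.8  2.2] [ 0.     -0.0001 -0.0027] F [-0.4 -1.2 -3.3] w 60.0 pos [ 0.5079 -0.159   0.0357]
```

Settled. I'll make the small correction and lower until contact.

Call:
send_rows([
  [0.5, -0.8, 0, 0, 0, -0.003, 0.5],
  [0.5, -0.8, 1, 0, 0, -0.003, 0.5],
  [0.5, -0.8, 2, 0, 0, -0.003, 0.5],
  [0.5, -0.8, 2, 0, 0, -0.003, 0.5],
])

```text
t: 8.52
ee_pos: [0.5082, -0.158, 0.0338]
tool_rot: [0.994, 0.113, 0.0, -0.0]
contact_force: [-1.8, 0.3, 1.1]
gripper_width: 0.681
grip_force: 30.0
```

```bash
python3 -c "
from h import *
for i in range(2):
  inc([.5082,-.1581,.0335],down(-77.1));snapshot('top')"
```

```text
t 8.53 inc [-0.   0.1  0.3] [-0.0002 -0.0001  0.0004] F [-1.8  0.3  1.1] w 59.9 pos [ 0.5082 -0.158   0.0338]
t 8.57 inc [-0.1  0.1  0.3] [-0.0002 -0.0001  0.0005] F [-0.1  0.3  1.6] w 59.8 pos [ 0.5082 -0.158   0.0338]
```

Contact is made at about 4 N. I'll release, rise and look.

Call:
send_rows([
  [0, 0, 0, 0, 0, 0, 0.8],
  [0, 0, 0, 0, 0, 0, 1],
  [0, 0, 0, 0, 0, 0, 1],
  [0, 0, -20, 0, 0, 0, 1],
  [0, 0, -70, 0, 0, 0, 1],
  [0, 0, -130, 0, 0, 0, 1],
  [0, 0, -180, 0, 0, 0, 1],
  [0, 0, -180, 0, 0, 0, 1],
])

```text
t: 9.62
ee_pos: [0.5105, -0.1589, 0.2172]
tool_rot: [0.994, 0.112, 0.004, 0.0]
contact_force: [0.4, -0.1, -0.4]
gripper_width: 1.0
grip_force: 0.0
```

```bash
python3 look.py w4
python3 - <<'E'
from h import *
d=snapshot('top')
for n,dd,s in(('top',d,None),('w',pickle.load(open('w4.pkl','rb'))[1],pickle.load(open('w4.pkl','rb'))[0])):
  for c in blobs(dd['color'],(0,0,150),(179,60,255),200,90000):
    r=rect(onz(dd,c,.042,s))
    if abs(r[0]-508)<15: print(n,r)
w=cv2.imread('pics/w4.png')
cv2.imwrite('pics/w4c.png',cv2.resize(w[60:260,190:390],None,fx=3,fy=3,interpolation=2))
E
```

```text
[398. 370.] [ 310.2 -354.1  210.1   18.5  -77.2] [ 323.8 -343.7  199.8   17.6  -77.2] [ 332.9 -336.7  193.    17.   -77.2]
[469. 248.] [ 475.4 -379.7   87.9   70.2    6. ] [ 480.9 -368.    83.6   66.8    6. ] [ 484.6 -360.1   80.7   64.5    6. ]
[271. 178.] [ 500.3 -158.7  130.7   65.5   12.9] [ 504.6 -157.8  124.3   62.3   12.9] [ 507.5 -157.2  120.    60.1   12.9]
w [ 507.5 -157.2  120.    60.1   12.9]
```

View pics/w4c.png

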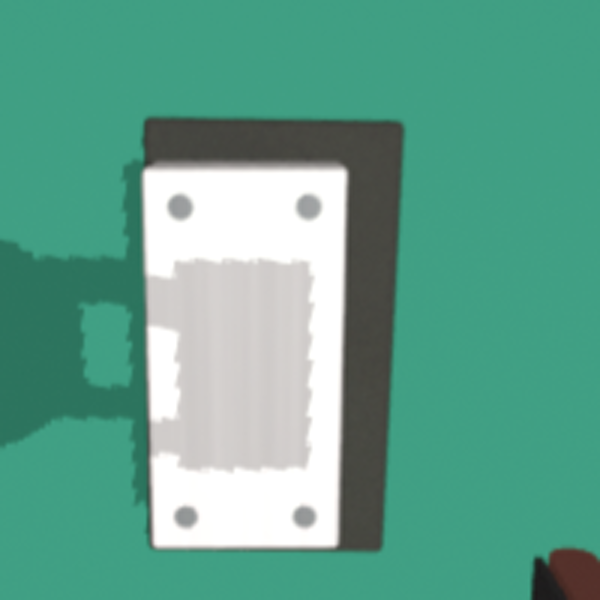

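The crop shows the pile nearly flush, but the arm was still settling. I'll re-measure from the exact equivalent of the earlier viewpoint.

Call:
send_rows([
  [0, -2, -38, 0, 0, 0, 1],
  [0, -2, -38, 0, 0, 0, 1],
  [0, -2, -38, 0, 0, 0, 1],
  [0, -2, -38, 0, 0, 0, 1],
  [0, -2, -38, 0, 0, 0, 1],
])

```text
t: 10.35
ee_pos: [0.5073, -0.156, 0.2508]
tool_rot: [0.994, 0.112, -0.001, -0.0]
contact_force: [0.7, 0.2, -0.6]
gripper_width: 0.999
grip_force: 0.0
```

```bash
python3 look.py w5;python3 - <<'E'
from h import *
inc([.5081,-.156,.2522],down(-77.1))
def edges(n,ztop):
  s,w=pickle.load(open(n+'.pkl','rb'))
  for c in blobs(w['color'],(0,0,150),(179,60,255),1500,90000):
    r=rect(onz(w,c,ztop,s))
    if abs(r[1]+158)<8: print(n,s['ee_pos'].round(4),r)
  # dark screw spots
  g=cv2.cvtColor(w['color'],cv2.COLOR_BGR2GRAY)
edges('w2',.03);edges('w5',.042)
E
```

```text
[400. 370.] [ 278.8 -376.5  229.4   20.5  -77.1] [ 292.7 -365.7  219.1   19.5  -77.1] [ 301.9 -358.6  212.2   18.9  -77.1]
[459. 231.] [ 476.1 -379.7   87.3   69.     5.8] [ 481.1 -368.8   83.4   65.9    5.8] [ 484.4 -361.5   80.8   63.8    5.8]
[276. 166.] [ 501.5 -159.2  129.2   64.7   13. ] [ 505.3 -158.2  123.4   61.8   13. ] [ 507.8 -157.6  119.5   59.8   13. ]
t 10.4 inc [ 0.7  0.1 -1.2] [-0.0002  0.0012  0.0002] F [ 0.3 -0.5 -0.6] w 87.9 pos [ 0.5074 -0.1561  0.251 ]
w2 [ 0.5081 -0.1561  0.2402] [ 508.2 -158.1  119.    59.2   12.9]
w5 [ 0.5073 -0.156   0.2508] [ 507.8 -157.6  119.5   59.8   13. ]
```

Flush to about 0.5 mm and 0.1°. Next I'll refine the stand pose and work out the scanner approach.

```bash
cat >> h.py <<'E'
def grip(O,yaw):
    a=np.radians(yaw);S=np.array([[np.cos(a),-np.sin(a),0],[np.sin(a),np.cos(a),0],[0,0,1]])
    c,s=np.cos(np.pi/6),.5
    G=S@np.array([[c,0,-s],[0,1,0],[s,0,c]])   # columns: grip x,y,z
    o=np.array([O[0],O[1],0])+S@[.040,0,.150]
    return o,G
def sqpose(O,yaw,back,dx=0,dy=0):
    o,G=grip(O,yaw)
    return o+G@[-.007+dx,dy,.065-hold_point_z+back], Ro.from_matrix(np.c_[G[:,1],G[:,0],-G[:,2]])
E
python3 - <<'E'
from h import *
a,b=pickle.load(open('s0.pkl','rb'))
cor=onz(b,[[172.5,142.5],[220.5,123],[245.75,187.5],[197.5,206.25]],.012)
print(cor[:,:2].round(4),cor.mean(0),rect(cor))
# lamp in scene: threshold brighter around (395,197)
m=np.zeros(a['color'].shape[:2],np.uint8);m[170:220,360:430]=cv2.inRange(a['color'],(200,200,200),(255,255,255))[170:220,360:430]
c=max(cv2.findContours(m,0,cv2.CHAIN_APPROX_NONE)[0],key=cv2.contourArea)[:,0]
print('lamp scene',c.min(0),c.max(0),rect(onz(a,c,.306)))
for nm,lp,yw in(('top',[.7221,.2839],21.1),):
  t=np.radians(yw);print('origin by lamp',np.array(lp)-.112*np.array([np.cos(t),np.sin(t)]),'by base',cor.mean(0)[:2]-.035*np.array([np.cos(t),np.sin(t)]))
O=(.6176,.2437);p,R=sqpose(O,21.1,.15);print(p);inc(p,R)
E
```

```text
[[0.7137 0.3588]
 [0.7675 0.2216]
 [0.582  0.1519]
 [0.531  0.2891]] [0.64856412 0.255338   0.012     ] [648.8 255.7 198.2 147.3  20.6]
lamp scene [366 175] [423 212] [723.8 281.7 125.2  55.9 -69.2]
origin by lamp [0.6176092  0.24358036] by base [0.61591075 0.24273812]
[0.55769302 0.22058382 0.31650079]
t 10.4 inc [ 133.1 -355.9  -65.6] [-0.3889  0.4483 -1.67  ] F [ 0.3 -0.5 -0.6] w 87.9 pos [ 0.5074 -0.1561  0.251 ]
```

Call:
send_rows([
  [133, -356, -66, -0.389, 0.448, -1.67, 1],
  [133, -356, -66, -0.389, 0.448, -1.67, 1],
  [133, -356, -66, -0.389, 0.448, -1.67, 1],
  [133, -356, -66, -0.389, 0.448, -1.67, 1],
  [133, -356, -66, -0.389, 0.448, -1.67, 1],
  [133, -356, -66, -0.389, 0.448, -1.67, 1],
  [133, -356, -66, -0.389, 0.448, -1.67, 1],
  [133, -356, -66, -0.389, 0.448, -1.67, 1],
])

```text
t: 11.4
ee_pos: [0.5574, 0.2228, 0.3175]
tool_rot: [0.651, 0.724, 0.189, 0.13]
contact_force: [-0.3, -0.5, -0.1]
gripper_width: 1.001
grip_force: 0.0
```

```bash
python3 -c "
from h import *
p,R=sqpose((.617,.2432),21,.15);inc(p,R)"
```

```text
t 11.4 inc [-2.6 -1.   0.4] [-0.0575  0.066  -0.2457] F [-0.3 -0.5 -0.1] w 88.1 pos [0.5574 0.2228 0.3175]
```

Call:
send_rows([
  [-1, -1, 0, -0.0575, 0.066, -0.2457, 1],
  [-1, -1, 0, -0.0575, 0.066, -0.2457, 1],
  [-1, -1, 0, -0.0575, 0.066, -0.2457, 1],
  [-1, -1, 0, -0.0575, 0.066, -0.2457, 1],
  [-1, -1, 0, -0.0575, 0.066, -0.2457, 1],
])

```text
t: 12.02
ee_pos: [0.5571, 0.2199, 0.3172]
tool_rot: [0.551, 0.793, 0.213, 0.146]
contact_force: [-0.2, -0.6, 0.2]
gripper_width: 1.001
grip_force: 0.0
```

Run:
```python
from h import *
p,R=sqpose((.617,.2432),21,.15);inc(p,R)
s=get_state();w=snapshot('wrist');pickle.dump((s,w),open('w6.pkl','wb'));cv2.imwrite('pics/w6.png',w['color'])
o,G=grip((.617,.2432),21)
P=[o+G@np.array(q) for q in([-.021,-.018,.112],[.015,-.018,.112],[.015,.018,.112],[-.021,.018,.112],[-.039,0,.081])]
print(proj(w,P,s).round(1))
```

```text
t 12.03 inc [ 0.2 -0.3  0.6] [-0.0013  0.0025 -0.0093] F [-0.2 -0.6  0.2] w 88.1 pos [0.5571 0.2199 0.3172]
[[253.5 232.9]
 [304.6 232.5]
 [305.4 182.9]
 [252.1 183.4]
 [231.5 196.1]]
```

View pics/w6.png

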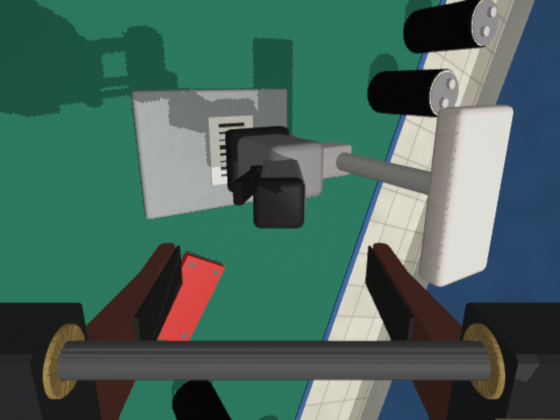

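The wrist view shows the butt at cols 253–305, rows 179–228. My prediction is about 4 rows too low. I'll measure it.

```bash
python3 - <<'E'
from h import *
s,w=pickle.load(open('w6.pkl','rb'));im=w['color']
g=cv2.cvtColor(im,cv2.COLOR_BGR2GRAY)
print(g[170:240:2,280]);print(g[215,240:320:2]);print(w['z_map'][190:225:8,265:300:12])
E
python3 -c "
from h import *
p,R=sqpose((.617,.2432),21,.15);inc(p,R)"
```

```text
[62 61 62 58 20 18 23 23 28 46 30 36 48 46 45 44 43 42 40 38 39 39 39 39
 39 39 38 38 35 64 95 96 95 95 95]
[95 95 95 95 95 95 92 27 26 30 34 35 35 36 36 36 37 38 37 38 39 39 40 40
 41 42 43 45 46 45 42 34 77 95 95 95 96 96 95 95]
[[0.25460583 0.2563687  0.25644988]
 [0.25731254 0.2577024  0.25732294]
 [0.25910744 0.25922802 0.2599869 ]
 [0.26075706 0.26236245 0.26089126]
 [0.26093665 0.26288328 0.2626457 ]]
t 12.07 inc [ 0.3 -0.3  0.6] [-0.0012  0.0025 -0.0092] F [ 0.7  1.2 -0.8] w 88.1 pos [0.5571 0.2199 0.3172]
```

Run:
```python
from h import *
s,w=pickle.load(open('w6.pkl','rb'));C,R=cam(w,s);o,G=grip((.617,.2432),21)
def gp(u,v): return (G.T@(C+R@(np.linalg.inv(w['camera_matrix'])@[u,v,1]*w['z_map'][v,u])-o)*1000).round(1)
for v in range(172,234,3): print(v,gp(280,v),w['color'][v,280])
for u in range(249,310,4): print(u,gp(u,215))
```

```text
172 [-1.5 16.4 71.3] [61 61 62]
175 [-1.7 16.2 80.7] [62 62 63]
178 [ -2.   19.6 103.7] [20 20 21]
181 [ -2.1  18.9 109.5] [20 20 21]
184 [ -2.2  17.4 111.8] [23 23 24]
187 [ -2.2  15.4 112.4] [34 33 35]
190 [ -2.2  13.2 112. ] [31 30 30]
193 [ -2.2  11.6 113.9] [46 46 48]
196 [ -2.2   8.8 111.6] [45 45 47]
199 [ -2.2   6.6 111.2] [45 44 46]
202 [ -2.2   4.7 112.2] [43 43 44]
205 [ -2.2   2.6 112.4] [41 39 43]
208 [ -2.2   0.2 111.8] [39 38 39]
211 [ -2.2  -2.  111.6] [40 38 40]
214 [ -2.2  -4.1 111.9] [39 38 40]
217 [ -2.3  -6.1 112.4] [40 39 41]
220 [ -2.3  -8.4 112.3] [39 38 41]
223 [ -2.3 -10.6 112.3] [38 36 38]
226 [ -2.3 -13.3 111.1] [35 35 35]
229 [   1.9 -128.  -173.4] [ 93 117  43]
232 [   1.9 -133.3 -174.3] [ 97 122  45]
249 [ -42.7  -96.5 -149. ]
253 [-21.3  -6.3 107.3]
257 [-18.2  -4.7 111.8]
261 [-15.4  -4.8 111.8]
265 [-12.7  -4.7 112.1]
269 [ -9.9  -4.8 111.9]
273 [ -7.1  -5.1 110.9]
277 [ -4.3  -5.  111.5]
281 [ -1.6  -4.4 113.1]
285 [  1.2  -4.6 112.6]
289 [  4.   -4.5 112.9]
293 [  6.7  -4.4 113.4]
297 [  9.5  -4.8 112.4]
301 [ 12.5  -5.7 109.9]
305 [  41.4 -114.1 -196.8]
309 [  48.  -115.5 -200.5]
```

The butt is where predicted in x and z, with +1.6 mm in y. I'm approaching along the grip.

```bash
python3 -c "
from h import *
p,R=sqpose((.617,.2432),21,0,.002,.0016);inc(p,R)"
```

```text
t 12.07 inc [  2.3   1.9 150.6] [-0.0012  0.0025 -0.0092] F [ 0.7  1.2 -0.8] w 88.1 pos [0.5571 0.2199 0.3172]
```

Call:
send_rows([
  [2.3, 1.9, 15, -0.001, 0.002, -0.009, 1],
  [2.3, 1.9, 40, -0.001, 0.002, -0.009, 1],
  [2.3, 1.9, 70, -0.001, 0.002, -0.009, 1],
  [2.3, 1.9, 100, -0.001, 0.002, -0.009, 1],
  [2.3, 1.9, 125, -0.001, 0.002, -0.009, 1],
  [2.3, 1.9, 145, -0.001, 0.002, -0.009, 1],
  [2.3, 1.9, 150, -0.001, 0.002, -0.009, 1],
  [2.3, 1.9, 150, -0.001, 0.002, -0.009, 1],
])

```text
t: 13.08
ee_pos: [0.6278, 0.2487, 0.1881]
tool_rot: [0.547, 0.796, 0.213, 0.147]
contact_force: [0.2, -0.2, -0.6]
gripper_width: 0.997
grip_force: 0.0
```

Run:
```python
from h import *
p,R=sqpose((.617,.2432),21,0,.002,.0016);inc(p,R)
s=get_state();w=snapshot('wrist');cv2.imwrite('pics/w7.png',w['color']);pickle.dump((s,w),open('w7.pkl','wb'));inc(p,R)
```

```text
t 13.07 inc [0.3 0.2 0.7] [-0.0005  0.0006 -0.0002] F [ 0.2 -0.2 -0.6] w 87.8 pos [0.6278 0.2487 0.1881]
t 13.12 inc [ 0.3 -0.1  1.1] [ 0.0002  0.0004 -0.0002] F [-0.8 -0.5  0.3] w 87.9 pos [0.6278 0.2488 0.1886]
```

View pics/w7.png

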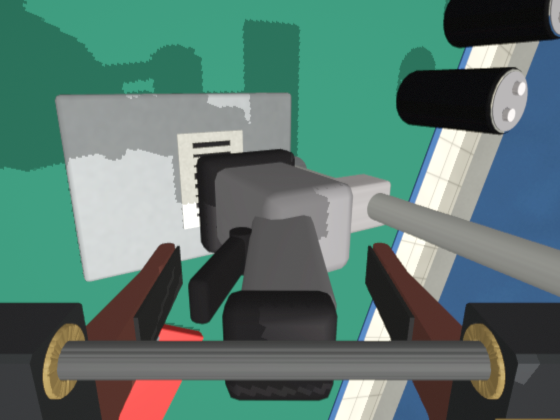

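Trigger and grip lie between the fingers (trigger at (215,275)). Squeezing.

Call:
send_rows([
  [0, 0, 0, 0, 0, 0, 0.6],
  [0, 0, 0, 0, 0, 0, 0.4],
  [0, 0, 0, 0, 0, 0, 0.4],
  [0, 0, 0, 0, 0, 0, 0.4],
])

```text
t: 13.62
ee_pos: [0.6257, 0.248, 0.1867]
tool_rot: [0.547, 0.797, 0.211, 0.145]
contact_force: [-5.7, -2.6, 0.9]
gripper_width: 0.586
grip_force: 2.8
```

Call:
send_rows([
  [0, 0, 0, 0, 0, 0, 0.4],
  [0, 0, 0, 0, 0, 0, 0.4],
])

```text
t: 13.88
ee_pos: [0.6278, 0.2488, 0.1882]
tool_rot: [0.547, 0.796, 0.213, 0.147]
contact_force: [-0.6, -0.2, 0.5]
gripper_width: 0.498
grip_force: 30.0
```

Fully home (43.8 mm, 30 N). I'll hold, then release and back out.

Call:
send_rows([
  [0, 0, 0, 0, 0, 0, 0.4],
  [0, 0, 0, 0, 0, 0, 0.4],
  [0, 0, 0, 0, 0, 0, 0.4],
  [0, 0, 0, 0, 0, 0, 1],
  [0, 0, 0, 0, 0, 0, 1],
  [0, 0, 0, 0, 0, 0, 1],
  [0, 0, 0, 0, 0, 0, 1],
  [0, 0, 0, 0, 0, 0, 1],
])

```text
t: 14.88
ee_pos: [0.6285, 0.2491, 0.1889]
tool_rot: [0.547, 0.796, 0.214, 0.147]
contact_force: [0.8, -0.4, -0.8]
gripper_width: 0.991
grip_force: 0.0
```

Call:
send_rows([
  [0, 0, -10, 0, 0, 0, 1],
  [0, 0, -40, 0, 0, 0, 1],
  [0, 0, -80, 0, 0, 0, 1],
  [0, 0, -120, 0, 0, 0, 1],
  [0, 0, -150, 0, 0, 0, 1],
  [0, 0, -150, 0, 0, 0, 1],
  [0, 0, -150, 0, 0, 0, 1],
])

```text
t: 15.75
ee_pos: [0.5575, 0.222, 0.3177]
tool_rot: [0.547, 0.796, 0.213, 0.146]
contact_force: [-0.3, -0.3, -0.0]
gripper_width: 0.997
grip_force: 0.0
```

Run:
```python
from h import *
s=get_state();print(s['t'],s['ee_pos'],s['gripper_width'])
a,b=snapshot('scene'),snapshot('top')
for d in(b,a):
  for c in blobs(d['color'],(0,0,175),(179,60,255),200,4000):
    r=rect(onz(d,c,.042))
    if 400<r[0]<800 and -420<r[1]<60: print(c.mean(0).round(),r,rect(onz(d,c,.03)))
w=snapshot('wrist')['color']
cv2.imwrite('pics/end.png',np.vstack([np.hstack([a['color'][180:320,80:360],w[120:260,150:430]]),]))
```

```text
15.75 [0.55749363 0.22204321 0.31772255] 0.9973344466681157
[434. 220.] [ 481.1 -368.4   78.9   60.1    5.9] [ 481.1 -372.1   79.6   60.7    5.9]
[357. 211.] [ 509.  -157.1  119.4   58.5   12.8] [ 509.2 -159.   120.5   59.1   12.8]
[389. 140.] [ 707.2 -249.5   47.8   47.3   -1.4] [ 709.3 -252.2   48.2   47.8   -1.4]
[341. 128.] [ 740.1 -119.4   47.8   47.4   -1.2] [ 742.6 -120.8   48.2   47.8   -1.2]
[119. 238.] [ 491.2 -369.    78.5   57.9    5.6] [ 480.7 -372.1   79.5   58.6    5.6]
[197. 232.] [ 516.3 -157.6  135.1   61.1   12.8] [ 506.2 -158.   136.9   61.9   12.8]
```

View pics/end.png

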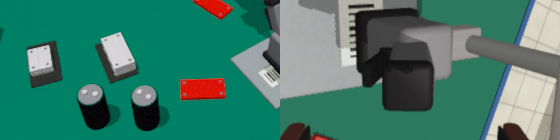

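The final picture shows the three-plate pile at (117,50), flush and square. The bystanders haven't moved and the trigger is back out at (370,75).

```bash
python3 -c "
from workcell import *
print(sign_off())"
```

```text
the job is handed in; nothing more can be done
None
```

The loose plate is on the long pile, flush to about 0.5 mm by camera, and released; the trigger was squeezed fully home for about half a second and sprang back, and I handed the job in at about 16 s (no verdict was returned).

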